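# Loosen the left-hand arbor knob

## Robot

A 6-joint arm with a two-finger parallel gripper is mounted at the origin on a cart in front of the work surface, level with it; the furniture and walls round the work are solid. World frame = base frame: x ahead of the robot, y to its left, z up, the work surface at z = 0. Lengths are in m, angles in rad, forces in N, time in s.
With the tool pointing down it reaches from about 0.35 to 0.925 m from the base axis. Payload 6.4 kg.
Tool frame: the origin (TCP) lies at the very end of the fingers, on their centre line; the grasp point (between the pads) lies 19 mm behind it; z points along the fingers, y is the line along which they close (so a half turn about z gives the same grasp; the last joint's range is limited). The gripper opens to 85 mm and grips with 20 to 120 N. Pads are 22 mm wide; open, the fingers measure 114 mm over their backs; the gripper's body (76 mm by 85 mm) begins 54 mm behind the grasp point. The pads swing forward as they close: fully open they stand 13 mm farther back than shut.
Start: joints at [-1.301, 0.245, 1.558, -0, 1.339, -0.174], TCP at [0.279, -0.587, 0.231] pointing down, gripper open.
Joint ranges: [-3.13, 3.13], [-1.02, 2.26], [0.13, 2.54], [-0.95, 4.09], [0.21, 2.88], [-2.74, 2.74]. Speed limits (rad/s): [2.57, 2.57, 3.14, 3.14, 3.14, 3.14].

## Interface

Orientations are given as a unit quaternion [x, y, z, w].
In Python, from bench import ctrl gives the robot as it stands. The module is installed in compiled form; this text tells all that it offers.
- The arm moves only by the tool apply_moves, never from a script. Its argument "deltas" is a list of rows, each a list of 6 numbers: the shift along the tool's x, y, z in cm, then the turn, a rotation vector about the tool's x, y, z in degrees. In form: [[dx, dy, dz, rx, ry, rz], ...]. A call has 1 to 8 rows; each row is the pose to reach, as a shift and turn from the pose commanded when the call began, along the tool's axes at that moment; what a row does not reach only later rows make up. A row lasts 1/8 s, in which the tool goes at most 62.5 mm and 10.7 degrees, less where a joint would pass 70% of its speed; a pose out of reach is approached as far as the arm can. A call with a gripper value outside its range is refused whole. "gripper" is the gripper command: -1 is fully open, 1 is shut, values between are in proportion, set as the call begins (left out, the last holds). The fingers move at their own pace and stop on an object; "grip_force" is the grip in N (left out, the last holds). Time passes only in rows, so rows that repeat a pose let the fingers close. It gives the time, the measured TCP pose, the force, the opening and the grip force at its end, in the units of the state.
- ctrl.get_state(): the state, without advancing time (a new reading comes with each control period).
- ctrl.camera(name): name is "scene" or "side" or "wrist"; returns the picture (384x512x3 uint8, red, green, blue); there is no depth.
- ctrl.calibration(name): a dict with "intrinsics" (3x3 intrinsics, pixels), "distortion" ([k1, k2, p1, p2, k3] as OpenCV has them; the pictures are not rectified), "cam_to_world" (4x4, takes a point from camera to world coordinates). Camera axes: x right, y up, looking along -z (the intrinsics and any distortion apply to the point x, -y, -z); pixel columns grow to the right and rows downward; lengths in m; the calibration is good to about 2 mm. A picture is of the moment at which its call begins: read the wrist's pose just before it. calibration takes no time and is no camera call; for the wrist camera it gives the pose at the moment of the call.
- ctrl.sign_off(): hands the job in; it is judged then, once.
Trained networks look in the newest picture that a camera, given by its name, has taken for a name from the list of things; names that differ only in an ending like _2 or _b are one class to them, and where a whole thing is asked for, a point or a joint stands for the part that bears it (a point fixed in the world has none). Each returns a list of dicts, best first, with "conf" (0 to 1); they miss things now and then, are a little off and sometimes report something else, mostly with a low value. They report only what shows in the picture. A call takes as long as a camera call.
- ctrl.masks_of(camera, query): "pixels" (384x512 bool, what is visible of it) and "point" ([column, row] in pixels, amid what is visible of it).
The state is a dict: "time_s": time; "joints": joint angles; "qvel": joint speeds; "effort": joint torques, N m; "tool_pos": TCP position; "tcp_rot": TCP orientation; "ft_force": force on the tool from outside, world axes, zero at the start; "wrist_torque": the same for the moment, N m; "gripper_width": finger opening in m; "finger_force": force on a finger pad.
Only numpy, scipy, OpenCV 4.12 (cv2) and the standard library are available. Lean on these libraries where they do the work, as an engineer would, in place of code of your own. Each camera call takes 0.05 s, during which the arm holds its last target. There are 200 camera calls.

## Task

Two arbor fixtures stand on the measuring cabinet, each holding a metal housing under a black clamp knob. Loosen the straight bar-shaped knob that holds the stepped housing: its thread is left-handed, so give it about a quarter turn clockwise, seen from above, without ever tightening it the other way, and let go of it. Leave the round star-shaped knob on the other fixture tight, as it is.

Things in the scene. Friction and masses are not known exactly. Their poses are not given: they have to be found in the camera images.
- bar_knob_grip (a point): On the vertical turning axis of the knob to loosen: an upright black bar 59 mm long, 13 thick, 26 tall. Its top is 11 mm above this point, its lower edge 15 below; the point is 82 mm above the cabinet. x runs along the bar, y across its thickness, z up; they turn with it. Below: stepped housing (46 mm flange, narrower top) on a fixed steel plate 110x90x14 mm, left or right, at varying yaw.
- bar_knob (a joint): Turn of the bar knob, rad: 0 at the start (tight), grows clockwise seen from above (loosens this left-hand thread), negative if turned anticlockwise (tightened further). Range -0.5 to 2.8; needs about 0.12 N m all the way and stays where it is left. The knob does not rise.
- star_knob_grip (a point): Centre of the round black five-lobed star knob, 46 mm across, 18 mm tall, half-way up on its vertical axis, 79 mm above the cabinet. It clamps a plain cylindrical housing (46 mm across, 36 mm tall) on the other fixture, which has the same steel plate. To be left alone.
- star_knob (a joint): Turn of the star knob in rad, 0 at the start (tight), grows clockwise seen from above. Must stay near 0.

How it is judged:
At the end, for the whole second after the job is handed in: The bar knob stands about a quarter turn (60 to 120 degrees) clockwise from where it started, still and released; the star knob is within 10 degrees of where it started (value of joint bar_knob between 1.05 and 2.1 rad and not (velocity of joint bar_knob above 0.05 rad/s) and not (velocity of joint bar_knob below -0.05 rad/s) and value of joint star_knob between -0.17 and 0.17 rad); the robot touches nothing.
It fails at once if the bar knob is tightened further (turned anticlockwise more than 10 degrees past its start) (value of joint bar_knob below -0.17 rad).
It fails at once if the star knob is turned by more than 10 degrees (value of joint star_knob above 0.17 rad or value of joint star_knob below -0.17 rad).
It also fails if it takes over 32 s, if anything falls off the work surface, if the arm or the gripper's body presses on something with over 40 N, if the wrist force passes 120 N, or if a joint passes its speed limit or range.

## Working session

There is one attempt and no reset: what is moved stays moved. The work goes in short steps, Python scripts to look and compute and a tool call to move; the robot and the scene stay as the last step left them, time stands still between calls to the robot, and variables do not carry over. Pictures are saved under pics/ and viewed, at most 10 in all, crops included, and the job is handed in when it is done.

Besides the shell and the picture viewer there is one more tool, called as a command line: name --pt "numbers of a row" for each row, then --argument value for the rest. apply_moves: Moves the arm, as the interface text tells. Its arguments: {"type":"object","properties":{"deltas":{"type":"array","items":{"type":"array","items":{"type":"number"}}},"gripper":{"type":"number"},"grip_force":{"type":"number"}},"required":["deltas"]}

```bash
mkdir -p pics; cat > h.py <<'E'
import numpy as np, cv2
from bench import ctrl
def ray(cam,uv,cal=None):
    c=cal or ctrl.calibration(cam); K=np.array(c["intrinsics"]);D=np.array(c["distortion"]);T=np.array(c["cam_to_world"])
    p=cv2.undistortPoints(np.array(uv,float).reshape(-1,1,2),K,D).reshape(-1,2)
    d=np.c_[p[:,0],-p[:,1],-np.ones(len(p))]@T[:3,:3].T
    return T[:3,3],d
def onz(cam,uv,z,cal=None):
    o,d=ray(cam,uv,cal); return o+d*((z-o[2])/d[:,2])[:,None]
E
python3 - <<'E'
from h import *
ims=[]
for c in("scene","side"):
    im=ctrl.camera(c); cv2.imwrite(f"pics/{c}0.png",im[:,:,::-1])
    ims.append(im)
    for q in("bar_knob_grip","star_knob_grip"):
        for m in ctrl.masks_of(c,q)[:2]:
            print(c,q,round(m["conf"],2),m["point"],m["pixels"].sum(),onz(c,m["point"],.08).round(3))
cv2.imwrite("pics/both.png",cv2.resize(np.vstack(ims),(450,600))[:,:,::-1])
s=ctrl.get_state();print(s)
E
```

```text
scene bar_knob_grip 0.8 [241.0, 246.6] 350 [[0.438 0.186 0.08 ]]
scene star_knob_grip 0.77 [294.1, 174.6] 195 [[ 0.469 -0.141  0.08 ]]
side bar_knob_grip 0.58 [246.3, 268.2] 417 [[0.44  0.179 0.08 ]]
side star_knob_grip 0.74 [304.6, 180.1] 217 [[ 0.469 -0.149  0.08 ]]
{'time_s': 0.3, 'joints': array([-1.30110125e+00,  2.45322691e-01,  1.55821311e+00, -4.02163194e-05,
        1.33868577e+00, -1.74129577e-01]), 'qvel': array([ 0.00072154, -0.00184723, -0.00304817,  0.0002817 , -0.00065432,
       -0.00136629]), 'effort': array([ 9.31929462e-04, -4.28913903e+01, -3.25781107e+01, -1.78130736e-04,
        3.05184745e-03, -9.53354515e-06]), 'tool_pos': array([ 0.27903812, -0.58685965,  0.23092539]), 'tcp_rot': array([ 9.75477270e-01,  2.20099967e-01, -3.45651633e-05, -3.13166139e-04]), 'ft_force': array([-0.5081662 , -0.04619771, -0.04524858]), 'wrist_torque': array([-0.01592724,  0.01997961, -0.01225733]), 'finger_force': 0.0, 'gripper_width': 0.08554259654131384}
```

View pics/scene0.png

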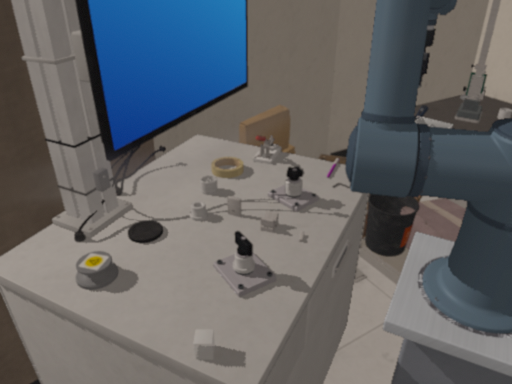

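View pics/side0.png

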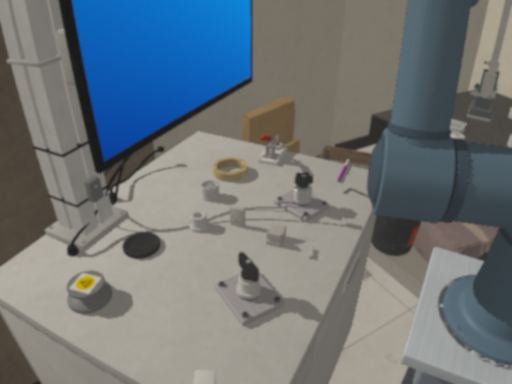

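apply_moves --pt "3.6 -4.8 -1.2 0 0 0" --pt "7.2 -9.6 -2.4 0 0 0" --pt "10.8 -14.4 -3.6 0 0 0" --pt "14.4 -19.2 -4.8 0 0 0" --pt "18 -24 -6 0 0 0" --pt "21.6 -28.8 -6 0 0 0" --pt "25.2 -33.6 -6 0 0 0" --pt "28.8 -38.4 -6 0 0 0" --gripper -1

```text
time_s: 1.3
tool_pos: [0.3743, -0.1148, 0.2916]
tcp_rot: [0.976, 0.22, 0.001, 0.0]
ft_force: [0.9, 0.2, 0.5]
gripper_width: 0.0855
finger_force: 0.0
```

apply_moves --pt "3.5 -4.8 0 0 0 0" --pt "7 -9.6 0 0 0 0" --pt "10.5 -14.4 0 0 0 0" --pt "14 -19.2 0 0 0 0" --pt "17.5 -24 0 0 0 0" --pt "17.5 -24 0 0 0 0"

```text
time_s: 2.05
tool_pos: [0.4289, 0.1785, 0.2911]
tcp_rot: [0.975, 0.223, -0.0, -0.0]
ft_force: [-0.1, -1.1, 0.2]
gripper_width: 0.0852
finger_force: 0.0
```

```bash
python3 - <<'E'
from h import *
s=ctrl.get_state();cal=ctrl.calibration("wrist");print(s["tool_pos"],s["tcp_rot"],s["joints"].round(2));print(np.array(cal["cam_to_world"]).round(3))
im=ctrl.camera("wrist"); cv2.imwrite("pics/w1.png",im[:,:,::-1])
for m in ctrl.masks_of("wrist","bar_knob_grip")[:2]:
    ys,xs=np.nonzero(m["pixels"]);(p,sz,a)=cv2.minAreaRect(np.c_[xs,ys].astype(np.float32))
    b=cv2.boxPoints((p,sz,a))
    print(m["conf"],m["point"],b.round(),onz("wrist",np.vstack([m["point"],b]),.093,cal).round(4))
E
```

```text
[0.42886038 0.1785316  0.29108929] [ 9.74758450e-01  2.23261698e-01 -3.51052344e-04 -2.35401596e-04] [ 0.15 -0.25  1.95  0.    1.45  1.27]
[[ 0.437  0.856  0.276  0.499]
 [-0.9    0.416  0.133  0.212]
 [-0.    -0.306  0.952  0.434]
 [ 0.     0.     0.     1.   ]]
0.77 [263.9, 159.3] [[240. 167.]
 [276. 138.]
 [289. 153.]
 [252. 182.]] [[0.4436 0.1764 0.093 ]
 [0.4219 0.1985 0.093 ]
 [0.4734 0.1748 0.093 ]
 [0.4639 0.1533 0.093 ]
 [0.4113 0.1767 0.093 ]]
```

View pics/w1.png

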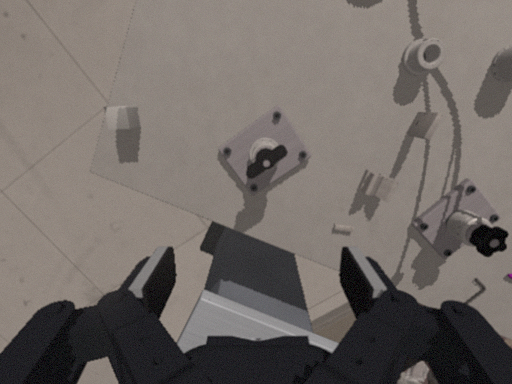

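```bash
python3 - <<'E'
import cv2
im=cv2.imread("pics/w1.png")[125:200,215:315]
cv2.imwrite("pics/w1c.png",cv2.resize(cv2.convertScaleAbs(im,alpha=1.6,beta=20),None,fx=8,fy=8,interpolation=cv2.INTER_CUBIC))
E
```

```text
(no output)
```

View pics/w1c.png

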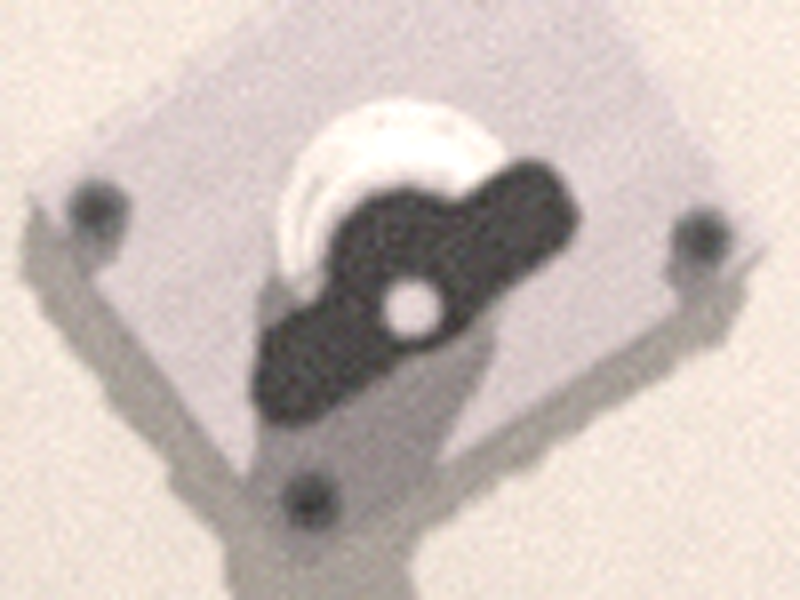

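```bash
python3 - <<'E'
from h import *
P=np.array([[412,308],[300,423],[560,248],[285,425],[575,235]])/8+[215,125]-.44
w=onz("wrist",P,.093);print(w.round(4))
for a,b in((1,2),(3,4)):
    d=w[b]-w[a];print(np.degrees(np.arctan2(d[1],d[0])),np.linalg.norm(d))
E
```

```text
[[0.4408 0.1689 0.093 ]
 [0.4171 0.1766 0.093 ]
 [0.4587 0.1528 0.093 ]
 [0.4159 0.1785 0.093 ]
 [0.4615 0.1517 0.093 ]]
-29.740817223222866 0.047893501421573184
-30.485371235886312 0.05292274377091937
```

apply_moves --pt "0.3 0.7 2 0 0 -10.5" --pt "0.7 1.4 4 0 0 -21" --pt "0.7 1.4 6 0 0 -31.5" --pt "0.7 1.4 6 0 0 -42" --pt "0.7 1.4 6 0 0 -52.5" --pt "0.7 1.4 6 0 0 -63" --pt "0.7 1.4 6 0 0 -73.5" --pt "0.7 1.4 6 0 0 -84"

```text
time_s: 3.15
tool_pos: [0.4418, 0.164, 0.2315]
tcp_rot: [0.576, 0.817, 0.0, 0.0]
ft_force: [-0.8, -0.1, -0.7]
gripper_width: 0.0852
finger_force: 0.0
```

apply_moves --pt "0 0 0 0 0 -10" --pt "0 0 0 0 0 -20" --pt "0 0 0 0 0 -30" --pt "0 0 0 0 0 -40" --pt "0 0 0 0 0 -40" --pt "0 0 0 0 0 -40"

```text
time_s: 3.9
tool_pos: [0.4418, 0.1648, 0.2314]
tcp_rot: [0.266, 0.964, 0.0, 0.0]
ft_force: [0.3, -0.4, -0.4]
gripper_width: 0.0854
finger_force: 0.0
```

```bash
python3 - <<'E'
from h import *
from scipy.spatial.transform import Rotation as R
s=ctrl.get_state();cal=ctrl.calibration("wrist");M=R.from_quat(s["tcp_rot"]).as_matrix()
print(s["tool_pos"],np.degrees(np.arctan2(M[1,0],M[0,0])),s["joints"].round(2))
im=ctrl.camera("wrist"); cv2.imwrite("pics/w2.png",im[:,:,::-1])
m=ctrl.masks_of("wrist","bar_knob_grip")[0];print(m["conf"],m["point"],onz("wrist",m["point"],.093,cal))
u,v=map(int,m["point"]); x0=max(u-60,0);y0=max(v-45,0); print(x0,y0)
cv2.imwrite("pics/w2c.png",cv2.resize(cv2.convertScaleAbs(im[y0:y0+90,x0:x0+120,::-1],alpha=1.6,beta=20),None,fx=6,fy=6,interpolation=cv2.INTER_CUBIC))
E
```

```text
[0.44175526 0.16483445 0.23141561] 149.19465088935968 [ 0.12 -0.19  2.   -0.    1.33 -0.92]
0.55 [261.0, 173.2] [[0.43475359 0.17281092 0.093     ]]
201 128
```

View pics/w2c.png

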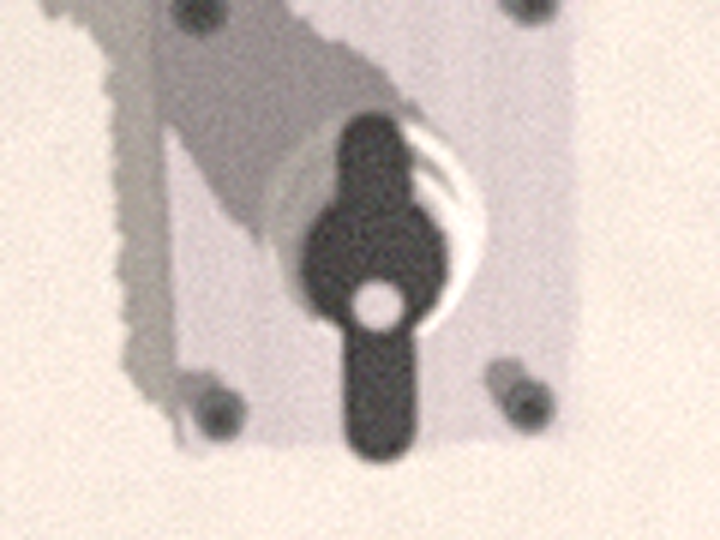

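```bash
python3 - <<'E'
from h import *
from scipy.spatial.transform import Rotation as R
P=np.array([[378,305],[374,140],[380,430]])/6+[201,128]-.42
w=onz("wrist",P,.093);d=w[1]-w[2];print(w.round(4),np.degrees(np.arctan2(d[1],d[0])),np.linalg.norm(d[:2]))
s=ctrl.get_state();M=R.from_quat(s["tcp_rot"]).as_matrix();print((M.T@(w[0]-s["tool_pos"])*100).round(2),((w[1]+w[2])/2).round(4))
E
```

```text
[[0.4407 0.1727 0.093 ]
 [0.4161 0.1863 0.093 ]
 [0.4603 0.1617 0.093 ]] 150.90169977984073 0.050623118045928964
[ 0.47  0.59 13.84] [0.4382 0.174  0.093 ]
```

apply_moves --pt "0.4 0.5 3 0 0 -1" --pt "0.4 0.5 7 0 0 -1" --pt "0.4 0.5 11 0 0 -1" --pt "0.4 0.5 14 0 0 -1" --pt "0.4 0.5 15.9 0 0 -1" --pt "0.4 0.5 15.9 0 0 -1" --pt "0.4 0.5 15.9 0 0 -1"

```text
time_s: 4.88
tool_pos: [0.4415, 0.1721, 0.0732]
tcp_rot: [0.255, 0.967, 0.0, 0.001]
ft_force: [0.1, -0.0, -0.1]
gripper_width: 0.0857
finger_force: 0.0
```

apply_moves --pt "0 0 0 0 0 0" --pt "0 0 0 0 0 0" --pt "0 0 0 0 0 0" --pt "0 0 0 0 0 0" --pt "0 0 0 0 0 0" --pt "0 0 0 0 0 0" --pt "0 0 0 0 0 0" --pt "0 0 0 0 0 0" --gripper 1 --grip_force 30

```text
time_s: 5.88
tool_pos: [0.4411, 0.1725, 0.0726]
tcp_rot: [0.255, 0.967, 0.001, 0.0]
ft_force: [1.7, 5.5, 2.5]
gripper_width: 0.0121
finger_force: 32.7
```

apply_moves --pt "0 0 0 0 0 6" --pt "0 0 0 0 0 12" --pt "0 0 0 0 0 18" --pt "0 0 0 0 0 24" --pt "0 0 0 0 0 30" --pt "0 0 0 0 0 36" --pt "0 0 0 0 0 42" --pt "0 0 0 0 0 45"

```text
time_s: 6.88
tool_pos: [0.4409, 0.1724, 0.0726]
tcp_rot: [0.607, 0.795, 0.0, -0.0]
ft_force: [0.5, 5.1, 3.6]
gripper_width: 0.0126
finger_force: 32.9
```

Forces are small and the knob is following; continue for another 45°.

apply_moves --pt "0 0 0 0 0 6" --pt "0 0 0 0 0 12" --pt "0 0 0 0 0 18" --pt "0 0 0 0 0 24" --pt "0 0 0 0 0 30" --pt "0 0 0 0 0 36" --pt "0 0 0 0 0 42" --pt "0 0 0 0 0 45"

```text
time_s: 7.88
tool_pos: [0.4408, 0.1724, 0.0726]
tcp_rot: [0.865, 0.502, 0.0, -0.0]
ft_force: [-0.6, 5.1, 3.7]
gripper_width: 0.0124
finger_force: 33.0
```

apply_moves --pt "0 0 0 0 0 0" --pt "0 0 0 0 0 0" --pt "0 0 0 0 0 0" --pt "0 0 0 0 0 0" --pt "0 0 0 0 0 0" --pt "0 0 0 0 0 0" --pt "0 0 0 0 0 0" --pt "0 0 0 0 0 0" --gripper -1

```text
time_s: 8.88
tool_pos: [0.4408, 0.172, 0.0723]
tcp_rot: [0.864, 0.503, 0.0, 0.0]
ft_force: [0.3, -0.1, 0.2]
gripper_width: 0.0853
finger_force: 0.0
```

apply_moves --pt "0 0 -2 0 0 0" --pt "0 0 -5 0 0 0" --pt "0 0 -9 0 0 0" --pt "0 0 -13 0 0 0" --pt "0 0 -16 0 0 0" --pt "0 0 -16 0 0 0" --pt "0 0 -16 0 0 0"

```text
time_s: 9.75
tool_pos: [0.4401, 0.1719, 0.231]
tcp_rot: [0.864, 0.503, -0.001, -0.0]
ft_force: [0.1, -0.2, -0.8]
gripper_width: 0.0852
finger_force: 0.0
```

```bash
python3 - <<'E'
from h import *
from scipy.spatial.transform import Rotation as R
s=ctrl.get_state();M=R.from_quat(s["tcp_rot"]).as_matrix()
print(s["tool_pos"],np.degrees(np.arctan2(M[1,0],M[0,0])),s["ft_force"],np.abs(s["qvel"]).max())
im=ctrl.camera("wrist"); cv2.imwrite("pics/w3.png",im[:,:,::-1])
E
```

```text
[0.44007516 0.17190927 0.23097651] 60.42631330869091 [ 0.0942266  -0.1808843  -0.79401959] 0.016727109676050848
```

View pics/w3.png

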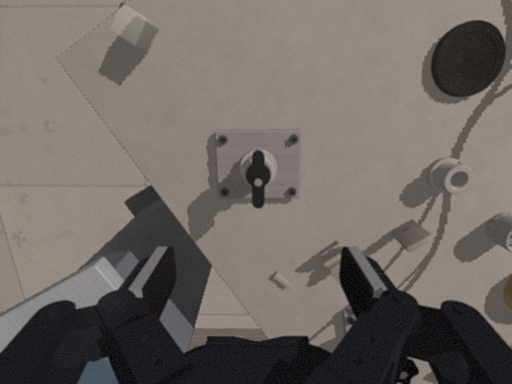

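The bar runs upright in the picture, from (258,152) to (258,206). It lines up with the tool, now at yaw 60° after starting at 150°, so the knob has turned about 90° clockwise and is released.

```bash
python3 -c "
from bench import ctrl
print(ctrl.sign_off())"
```

```text
the job is handed in; nothing more can be done
None
```

The bar knob was turned about 90° clockwise and released, the arm was raised clear, the star knob was not touched, and the job was handed in at about 10 s; no verdict came back.

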